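Swing out the press crank and lower the platen

TASK

Close the small printing press on its block: swing the folded crank on top of the press wheel outward, clockwise seen from above, until it latches straight out beyond the rim, and only then turn the wheel with it, clockwise, until it stops with the platen down on the block. Leave the crank latched out and let go of it.

Things in the scene. Friction and masses are not known exactly. Their poses are not given: they have to be found in the camera images.
- crank_grip (a point): On the axis of the crank's upright round wooden knob, 30 mm above its foot, 24 mm below its top, 273 mm above the table. Knob 25 mm thick, free to spin on the crank, so the fingers need not turn with it. It stands 52 mm from the crank's pivot, above a steel arm whose top is 34 mm below this point; nothing else there rises over 8 mm above the arm. Folded, it is 8 mm from the wheel's axis.
- crank_pivot (a point): Point on the vertical axis of the pivot on which the crank swings, at the height of crank_grip. The pivot rides on the wheel, 60 mm from the wheel's vertical axis: with the crank folded the arm points from the pivot to the wheel's axis. The level dark steel handwheel (178 mm across) tops a fixed press, 300 x 220 mm, standing and heading differently each time.
- crank (a joint): Swing of the crank on its pivot, relative to the wheel, rad: 0 folded in over the hub, growing clockwise seen from above, 3.14 straight out beyond the rim at its stop (knob then 112 mm from the wheel's axis). Swings freely till 2.0; a sprung catch resists till 2.65 (3 N at the knob), then drives it out to the stop and holds it. Driving the wheel clockwise presses it on the stop.
- wheel (a joint): Turn of the wheel, rad: 0 at the start, growing clockwise seen from above, hard stop at 2.1 (120 degrees), where the platen has sunk 8 mm onto the block. With the crank folded a post on the screw bars it from turning. Takes 2 to 4 N at the swung-out knob and stays where it is left.

How it is judged (in metres and radians):
On the way, in this order (a step that is already met when the one before it is completed fails the run):
1. the crank is swung out and latched before the wheel is turned (value of joint crank above 2.8 rad and value of joint wheel below 0.5 rad), for 0.2 s.
2. the wheel is turned clockwise to its stop, the crank latched (value of joint wheel above 1.9 rad and value of joint crank above 2.8 rad), for 0.2 s.
At the end, for the whole second after the job is handed in: The wheel stands at its clockwise stop to within 0.2 rad (2.1 rad turned, more than 1.9), so that the platen is down, and the crank is still latched straight out to within 0.24 rad (3.14, more than 2.9) (value of joint wheel above 1.9 rad and value of joint crank above 2.9 rad); the robot touches nothing.
It also fails if it takes over 43 s, if anything falls off the work surface, if the arm or the gripper's body presses on something with over 40 N, if the wrist force passes 120 N, or if a joint passes its speed limit or range.

ROBOT

A 7-joint arm with a two-finger parallel gripper is mounted at the origin on the work surface. World frame = base frame: x ahead of the robot, y to its left, z up, the work surface at z = 0. Lengths are in mm, angles in rad, forces in N, time in s.
With the tool pointing down it reaches from about 400 to 875 mm from the base axis. Payload 4.4 kg.
Tool frame: the origin (TCP) lies on the centre line of the jaws, within the pads' length; the fingertips stand 25 mm ahead of it and the grasp point (between the pads) lies 6 mm ahead of it; x points along the fingers, y is the direction in which the jaws open and shut, and the axes are right-handed (so a half turn about x gives the same grasp; the last joint's range is limited). The gripper opens to 85 mm and grips with 20 to 120 N. Pads are 22 mm wide; open, the fingers measure 114 mm over their backs; the gripper's body (76 mm by 85 mm) begins 54 mm behind the grasp point. The pads swing forward as they close: fully open they stand 13 mm farther back than shut.
Start: joints at [-1.172, 0.628, 0.038, 1.517, -0.027, 0.996, -0.02], TCP at [291.339, 581.067, 256.313] pointing down, gripper open.
Joint ranges: [-3.06, 3.06], [-0.37, 2.12], [-1.25, 1.32], [0.18, 2.47], [-1.1, 4.24], [0.23, 1.98], [-2.94, 2.94]. Speed limits (rad/s): [2.57, 2.57, 3.14, 3.14, 3.14, 3.14, 3.14].

INTERFACE

Orientations are given as [roll, pitch, yaw] about the fixed x, y, z axes, in that order (R = Rz(yaw) Ry(pitch) Rx(roll)).
In Python, from cell import * gives the robot as it stands. The module is installed in compiled form; this text tells all that it offers.
- The arm moves only by the tool jog_arm, never from a script. Its argument "series" is a list of rows, each a list of 3 entries, a list of its own where there are three numbers: the turn, a rotation vector about the tool's x, y, z in degrees, then the shift along the tool's x, y, z in mm, then the gripper's target within -1 to 1 (shut at 1, half-way at 0, fully open at -1). In form: [[[rx, ry, rz], [dx, dy, dz], hand], ...]. A call has 1 to 8 rows; each row shifts and turns the commanded pose from where the row before left it, along the tool's axes as they then stand; what a row does not reach is not made up. A row lasts 1/8 s, in which the tool goes at most 62.5 mm and 10.7 degrees, less where a joint would pass 70% of its speed; a pose out of reach is approached as far as the arm can. A call is refused whole if a number of a shift passes 62.5 or a number of a turn 10.7, either way. A call with a gripper value outside its range is refused whole. The fingers move at their own pace and stop on an object; the grip force is fixed at half the most. Time passes only in rows, so rows that do not move let the fingers close. It gives the time, the measured TCP pose, the force and the opening at its end, in the units of the state.
- read_state(): the state, without advancing time (a new reading comes with each control period).
- get_image(name): name is "scene" or "top"; returns a dict with "img" (400x640x3 uint8, red, green, blue), "range_z" (400x640 float32, mm along the optical axis (not along the pixel's ray), 0 where there is no reading), "fovy" (degrees; the focal length in pixels is half the picture's height over the tangent of half this angle, whatever the lens; pixels are square), "cx", "cy" (the principal point, pixels), "cam_to_world" (4x4, takes a point from camera to world coordinates). Camera axes: x right, y up, looking along -z (the intrinsics and any distortion apply to the point x, -y, -z); pixel columns grow to the right and rows downward; lengths in mm; the calibration is good to about 2 mm. A picture is of the moment at which its call begins.
- finish_job(): hands the job in, once; it reports no verdict.
The state is a dict: "clock": time; "qpos": joint angles; "qd": joint speeds; "tau": joint torques, N m; "eef_pos": TCP position; "tool_rot": TCP orientation; "force": force on the tool from outside, world axes, zero at the start; "torque": the same for the moment, N m; "width": finger opening in mm.
Only numpy, scipy, OpenCV 4.12 (cv2) and the standard library are available. Lean on these libraries where they do the work, as an engineer would, in place of code of your own. Each camera call takes 0.05 s, during which the arm holds its last target. There are 200 camera calls.

## Working session

There is one attempt and no reset: what is moved stays moved. The work goes in short steps, Python scripts to look and compute and a tool call to move; the robot and the scene stay as the last step left them, time stands still between calls to the robot, and variables do not carry over. Pictures are saved under pics/ and viewed, about 8 in all and at most 12, crops included, and the job is handed in when it is done.

Besides the shell and the picture viewer there is one more tool, called by a JSON object that holds its "fn" and its "kwargs", one argument or row to a line. jog_arm: Moves the arm, as the interface text tells. Its arguments: {"type":"object","properties":{"series":{"type":"array"}},"required":["series"]}

```bash
mkdir -p pics; cat > h.py <<'E'
from cell import *
import numpy as np, cv2
def snap(n,f):
    d=get_image(n); np.savez(f'{f}.npz',**{k:v for k,v in d.items()}); cv2.imwrite(f'pics/{f}.png',d['img'][:,:,::-1]); return d
def pt(d,u,v,z=None):
    h=d['img'].shape[0]; f=h/2/np.tan(np.radians(float(d['fovy']))/2)
    r=np.array([(u-d['cx'])/f,-(v-d['cy'])/f,-1.]); T=np.array(d['cam_to_world'])
    if z is None: return T[:3,:3]@(r*d['range_z'][int(v),int(u)])+T[:3,3]
    w=T[:3,:3]@r; return T[:3,3]+w*(z-T[2,3])/w[2]
E
python3 - <<'E'
from h import *
s=read_state();print({k:np.round(v,3) for k,v in s.items()})
for n in('scene','top'):
    d=snap(n,n+'0');print(n,{k:d[k] for k in d if k not in('img','range_z')})
E
```

```text
{'clock': np.float64(0.0), 'qpos': array([-1.172,  0.629,  0.038,  1.518, -0.027,  0.996, -0.02 ]), 'qd': array([-0.001,  0.001, -0.001,  0.002, -0.   , -0.004, -0.001]), 'tau': array([ 1.0000e-03, -5.6339e+01,  1.2260e+00, -1.9344e+01,  1.1000e-02,
        1.0000e-02,  0.0000e+00]), 'eef_pos': array([291.065, 580.531, 255.389]), 'tool_rot': array([-1.561,  1.569, -2.026]), 'force': array([-0.074,  0.614,  0.277]), 'torque': array([-0.018, -0.009,  0.058]), 'width': np.float64(85.271)}
scene {'fovy': 54.73874926747097, 'cx': 315.2841544437552, 'cy': 202.62738025707372, 'cam_to_world': array([[ 8.62435466e-01, -3.08810593e-01,  4.01049977e-01,
         7.92036225e+02],
       [ 5.05996131e-01,  5.46578830e-01, -6.67247704e-01,
        -3.88627868e+02],
       [-1.31522684e-02,  7.78387821e-01,  6.27645933e-01,
         6.64995449e+02],
       [ 0.00000000e+00,  0.00000000e+00,  0.00000000e+00,
         1.00000000e+00]])}
top {'fovy': 42.925816632822794, 'cx': 318.2377292666033, 'cy': 205.3235344649845, 'cam_to_world': array([[ 2.60751185e-02,  9.84990223e-01, -1.70629275e-01,
         4.22515689e+02],
       [-9.99354583e-01,  2.14657733e-02, -2.88034527e-02,
         1.84869819e+01],
       [-2.47084299e-02,  1.71270202e-01,  9.84914215e-01,
         9.02971847e+02],
       [ 0.00000000e+00,  0.00000000e+00,  0.00000000e+00,
         1.00000000e+00]])}
```

View pics/scene0.png

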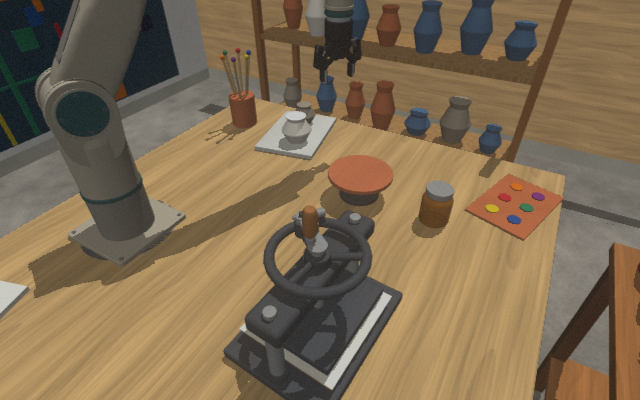

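View pics/top0.png

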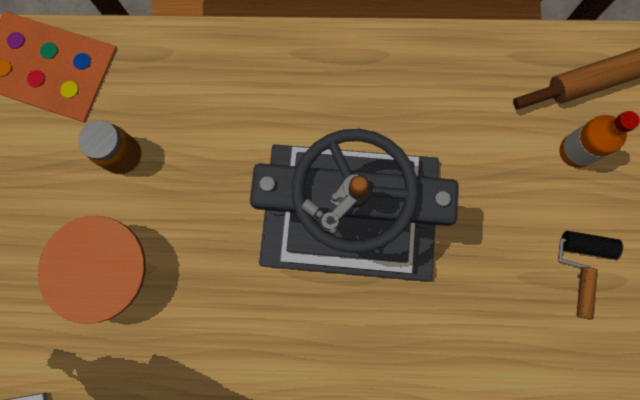

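The scene view shows the press in front of the arm. In the top view the knob is near (359,186), the crank pivot near (329,221) and the wheel centre near (355,190). I'll enlarge that area.

```bash
python3 - <<'E'
from h import *
d=dict(np.load('top0.npz'))
c=d['img'][110:270,240:470][:,:,::-1]
c=np.clip(c.astype(float)*1.6,0,255).astype('uint8')
cv2.imwrite('pics/c0.png',cv2.resize(c,None,fx=3.4,fy=3.4,interpolation=2))
for u,v in [(359,186),(329,221),(345,205),(310,209)]: print(u,v,pt(d,u,v).round(1))
# ring points: z within 225-245 
for u,v in [(298,190),(355,132),(413,190),(356,247),(312,150)]: print(pt(d,u,v).round(1))
hh,ww=np.mgrid[0:400,0:640]
f=200/np.tan(np.radians(float(d['fovy']))/2);T=d['cam_to_world'];Z=d['range_z']
P=np.stack([(ww-d['cx'])/f*Z,-(hh-d['cy'])/f*Z,-Z],-1)@T[:3,:3].T+T[:3,3]
m=(P[...,2]>280)&(Z>0)&(abs(ww-355)<60)&(abs(hh-190)<60);print('knobtop',m.sum(),P[m].mean(0),P[m].max(0),P[m].min(0))
m=(Z>0)&(P[...,2]>205)&(abs(ww-355)<65)&(abs(hh-190)<65)
for z in range(200,300,5):print(z,((P[...,2]>z)&(P[...,2]<=z+5)&m).sum(),end=' ')
E
```

```text
359 186 [552.2 -12.7 297.9]
329 221 [515.6  23.1 247.8]
345 205 [538.7   2.5 239.3]
310 209 [531.8  48.5 242.2]
[562.8  67.2 214. ]
[648.1 -10.4 213.1]
[565.9 -91.1 214.8]
[486.  -14.1 211.4]
[620.8  49.5 212.6]
knobtop 325 [553.78205826 -12.68113217 294.15601041] [568.40311069  -0.93047934 300.19855925] [543.50935383 -25.59085632 281.10327516]
200 0 205 2036 210 2985 215 34 220 194 225 167 230 35 235 352 240 381 245 45 250 2 255 12 260 12 265 12 270 17 275 17 280 14 285 45 290 86 295 179
```

View pics/c0.png

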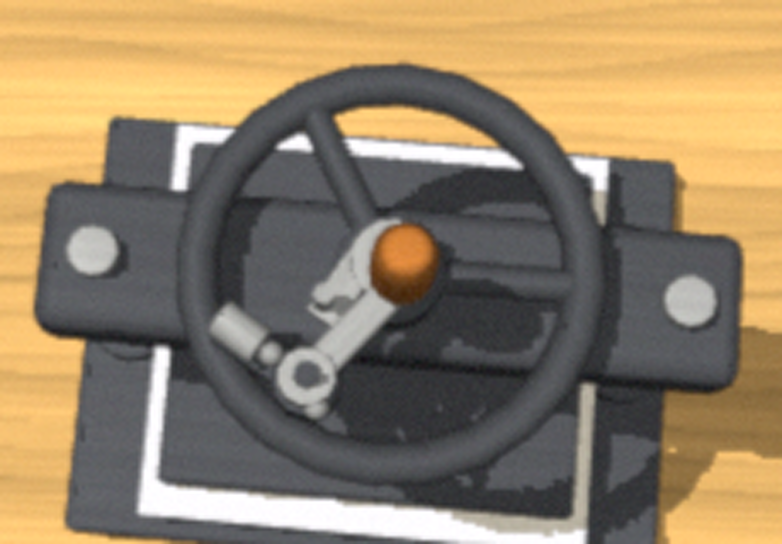

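```bash
python3 - <<'E'
from h import *
from scipy.optimize import least_squares
d=dict(np.load('top0.npz'))
hh,ww=np.mgrid[0:400,0:640]
f=200/np.tan(np.radians(float(d['fovy']))/2);T=d['cam_to_world'];Z=d['range_z']
P=np.stack([(ww-d['cx'])/f*Z,-(hh-d['cy'])/f*Z,-Z],-1)@T[:3,:3].T+T[:3,3]
m=(P[...,2]>200)&(P[...,2]<222)&(Z>0)&(abs(ww-355)<70)&(abs(hh-190)<70)
Q=P[m]; c=np.array([560,-14,81.])
for i in range(20):
    r=np.hypot(Q[:,0]-c[0],Q[:,1]-c[1]); k=abs(r-c[2])<13
    c=least_squares(lambda c:np.hypot(Q[k,0]-c[0],Q[k,1]-c[1])-c[2],c,loss='soft_l1').x
print(c,k.sum(),Q[k].min(0),Q[k].max(0))
for r in [(300,318),(318,340)]:
  pass
m=(P[...,2]>236)&(P[...,2]<252)&(Z>0)&(abs(ww-330)<12)&(abs(hh-221)<12);print('pivot',P[m].mean(0))
m=(P[...,2]>292)&(Z>0)&(abs(ww-355)<60)&(abs(hh-190)<60);print('knob',P[m].mean(0),np.median(P[m],0))
E
```

```text
[565.56781012 -10.68347514  79.07723771] 4576 [479.32192766 -99.363458   200.46734248] [655.1726262   76.57027814 221.93692801]
pivot [518.61712027  20.74774819 241.36000354]
knob [555.04768224 -13.01803063 296.44641888] [554.81956968 -12.74270184 296.77327832]
```

```bash
cat >> h.py <<'E'
from scipy.spatial.transform import Rotation as Ro
def tool():
    s=read_state(); return s, Ro.from_euler('xyz',s['tool_rot']).as_matrix()
def to(*w):  # tool-frame shifts through world waypoints (TCP)
    s,R=tool(); p=np.array(s['eef_pos']); print('t',s['clock'],p.round(1),'F',s['force'].round(1),'w',round(s['width'],1))
    for q in w: q=np.array(q,float); print((R.T@(q-p)).round(1)); p=q
E
python3 - <<'E'
from h import *
s,R=tool();print(R.round(3)); to((291,581,345),(554,-13,345),(554,-13,279))
E
```

```text
[[-0.001  0.448  0.894]
 [-0.002  0.894 -0.448]
 [-1.    -0.002  0.   ]]
t 0.1 [291.1 580.6 255.5] F [-0.1 -0.1  0.9] w 85.3
[-89.5   0.2  -0.2]
[   0.7 -413.1  501.3]
[66.   0.1 -0. ]
```

{"fn": "jog_arm", "kwargs": {
  "series": [
    [[0, 0, 0], [-45, 0, 0], -1],
    [[0, 0, 0], [-45, 0, 0], -1],
    [[0, 0, 0], [0, -29.5, 36], -1],
    [[0, 0, 0], [0, -29.5, 36], -1],
    [[0, 0, 0], [0, -29.5, 36], -1],
    [[0, 0, 0], [0, -29.5, 36], -1],
    [[0, 0, 0], [0, -29.5, 36], -1],
    [[0, 0, 0], [0, -29.5, 36], -1]
  ]
}}

```text
clock: 1.1
eef_pos: [405.4, 324.4, 346.0]
tool_rot: [-1.842, 1.57, -2.306]
force: [0.0, 0.2, 0.3]
width: 85.4
```

{"fn": "jog_arm", "kwargs": {
  "series": [
    [[0, 0, 0], [0, -29.5, 36], -1],
    [[0, 0, 0], [0, -29.5, 36], -1],
    [[0, 0, 0], [0, -29.5, 36], -1],
    [[0, 0, 0], [0, -29.5, 36], -1],
    [[0, 0, 0], [0, -29.5, 36], -1],
    [[0, 0, 0], [0, -29.5, 36], -1],
    [[0, 0, 0], [0, -29.5, 36], -1],
    [[0, 0, 0], [0, 0, 0], -1]
  ]
}}

```text
clock: 2.1
eef_pos: [538.5, 23.8, 345.9]
tool_rot: [-1.129, 1.568, -1.601]
force: [0.6, 1.1, -0.1]
width: 85.6
```

```bash
python3 - <<'E'
from h import *
s,R=tool();print(R.round(3),s['qpos']); to((554,-13,345),(554,-13,279))
snap('scene','s1')
E
```

```text
[[-0.     0.455  0.891]
 [-0.003  0.891 -0.455]
 [-1.    -0.002  0.001]] [-0.23679361  0.37917269  0.19861434  1.70808786 -0.08076287  1.06271049
  1.08596087]
t 2.1 [538.5  23.8 345.9] F [ 0.6  1.1 -0.1] w 85.6
[  1.  -25.7  30.5]
[66.   0.2 -0.1]
```

View pics/s1.png

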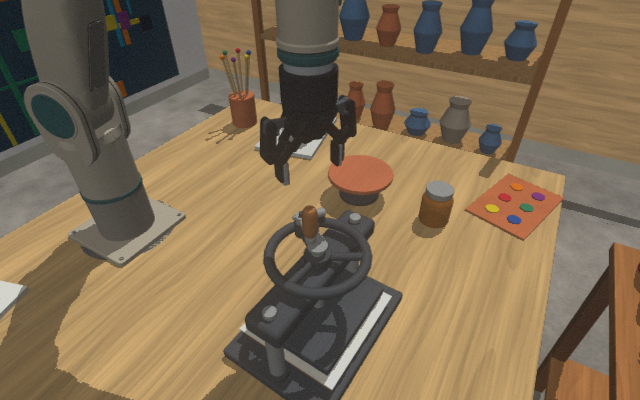

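The gripper is above and behind the knob. In this view the knob top is at about (310,207) and the fingertips are near (287,180) and (340,158). I'll check the knob position from this camera after moving over it.

{"fn": "jog_arm", "kwargs": {
  "series": [
    [[0, 0, 0], [0, -12.8, 15.3], -1],
    [[0, 0, 0], [0, -12.8, 15.3], -1],
    [[0, 0, 0], [0, 0, 0], -1]
  ]
}}

```text
clock: 2.52
eef_pos: [553.8, -9.3, 346.2]
tool_rot: [-1.34, 1.57, -1.807]
force: [0.6, 0.2, 0.6]
width: 85.3
```

```bash
python3 - <<'E'
from h import *
d=dict(np.load('s1.npz'));print(pt(d,310,210,294),pt(d,310,210))
to((554,-13,279))
d=snap('scene','s2');c=d['img'][120:300,220:440][:,:,::-1];cv2.imwrite('pics/c2.png',cv2.resize(c,None,fx=3,fy=3,interpolation=2))
E
```

```text
[556.98577465 -13.2562653  294.        ] [558.35643101 -15.44518038 296.16339629]
t 2.525 [553.8  -9.3 346.2] F [0.6 0.2 0.6] w 85.3
[67.2 -3.2  1.8]
```

View pics/c2.png

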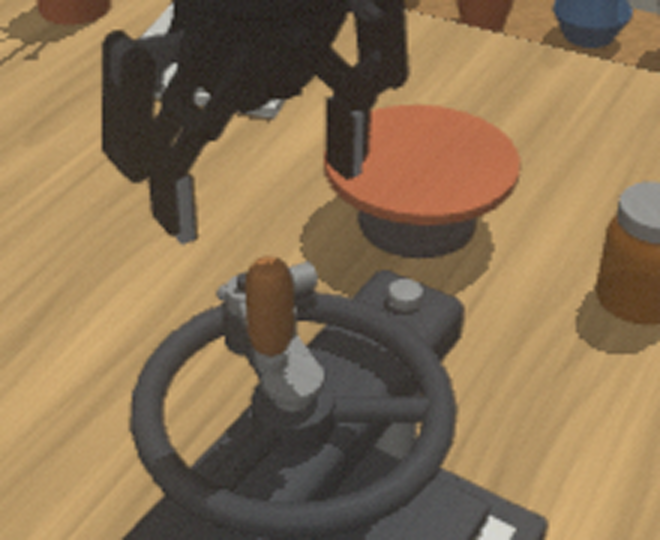

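{"fn": "jog_arm", "kwargs": {
  "series": [
    [[0, 0, 0], [22, -1.2, 1.2], -1],
    [[0, 0, 0], [22, -1.2, 1.2], -1],
    [[0, 0, 0], [23, -1, 1.2], -1],
    [[0, 0, 0], [0, 0, 0], -0.3],
    [[0, 0, 0], [0, 0, 0], 0.1],
    [[0, 0, 0], [0, 0, 0], 0.1],
    [[0, 0, 0], [0, 0, 0], 0.3]
  ]
}}

```text
clock: 3.45
eef_pos: [555.7, -12.6, 280.1]
tool_rot: [0.629, 1.569, 0.164]
force: [-0.2, 0.5, 0.1]
width: 29.8
```

```bash
python3 - <<'E'
from h import *
to((555.5,-14,279))
d=snap('scene','s3');c=d['img'][120:300,220:440][:,:,::-1];cv2.imwrite('pics/c3.png',cv2.resize(c,None,fx=3,fy=3,interpolation=2))
E
```

```text
t 3.45 [555.7 -12.6 280.1] F [-0.2  0.5  0.1] w 29.8
[ 1.1 -1.3  0.4]
```

View pics/c3.png

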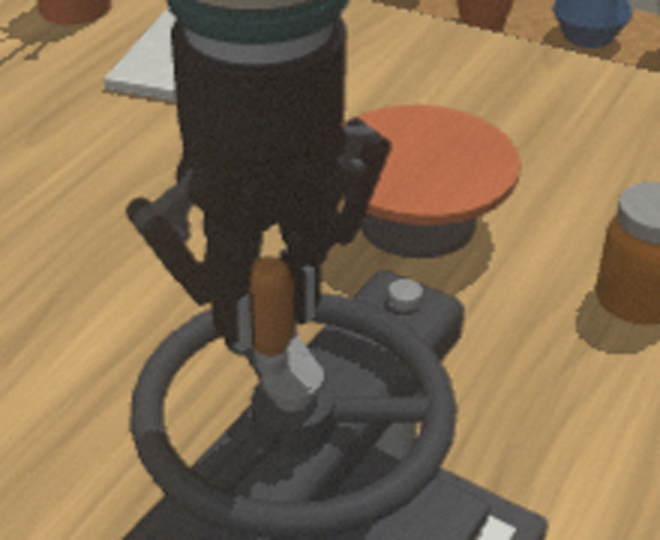

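The knob stands between the pads at crop (272,300), opening 29.8 mm, no contact force. Closing.

{"fn": "jog_arm", "kwargs": {
  "series": [
    [[0, 0, 0], [0, 0, 0], 1],
    [[0, 0, 0], [0, 0, 0], 1],
    [[0, 0, 0], [0, 0, 0], 1]
  ]
}}

```text
clock: 3.88
eef_pos: [555.6, -12.7, 279.8]
tool_rot: [0.708, 1.57, 0.244]
force: [-0.4, -1.1, 4.9]
width: 24.3
```

```bash
cat >> h.py <<'E'
def arc(K,c,degs):  # circle about c starting from K, clockwise, constant orientation
    s,R=tool(); p=np.array(s['eef_pos']); print('t',s['clock'],p.round(1),'F',s['force'].round(1),'w',round(s['width'],1))
    r0=np.array(K[:2])-c
    for a in degs:
        q=np.r_[np.array(c)+Ro.from_rotvec([0,0,-np.radians(a)]).as_matrix()[:2,:2]@r0,p[2]]
        print(a,q.round(1),(R.T@(q-p)).round(1)); p=q
E
python3 - <<'E'
from h import *
s,R=tool();print(R.round(3))
K=s['eef_pos'][:2];P=np.array([517,22.]);print(np.linalg.norm(K-P))
u=(K-P)/np.linalg.norm(K-P);P=K-52*u;print('P',P)
arc(K,P,range(12,181,12))
E
```

```text
[[ 0.001  0.448  0.894]
 [ 0.     0.894 -0.448]
 [-1.     0.001  0.001]]
51.93056023677253
P [516.94838973  22.04645708]
t 3.875 [555.6 -12.7 279.8] F [-0.4 -1.1  4.9] w 24.3
12 [547.5 -20.  279.8] [ -0.  -10.1  -4. ]
24 [538.1 -25.5 279.8] [-0.  -9.1 -6. ]
36 [527.8 -28.8 279.8] [-0.  -7.6 -7.7]
48 [517.  -30.  279.8] [-0.  -5.9 -9.2]
60 [506.1 -28.8 279.8] [ -0.   -3.8 -10.2]
72 [495.8 -25.5 279.8] [ -0.   -1.6 -10.7]
84 [486.4 -20.  279.8] [ -0.    0.6 -10.9]
96 [478.3 -12.8 279.8] [ -0.    2.9 -10.5]
108 [471.9  -4.  279.8] [-0.   5.  -9.7]
120 [467.5   6.  279.8] [-0.   6.9 -8.4]
132 [465.2  16.6 279.8] [ 0.   8.5 -6.8]
144 [465.2  27.5 279.8] [ 0.   9.7 -4.9]
156 [467.5  38.1 279.8] [ 0.  10.5 -2.7]
168 [471.9  48.  279.8] [ 0.  10.9 -0.5]
180 [478.3  56.8 279.8] [ 0.  10.7  1.8]
```

{"fn": "jog_arm", "kwargs": {
  "series": [
    [[0, 0, 0], [0, -10.1, -4.0], 1],
    [[0, 0, 0], [0, -9.1, -6.0], 1],
    [[0, 0, 0], [0, -7.6, -7.7], 1],
    [[0, 0, 0], [0, 0, 0], 1]
  ]
}}

```text
clock: 4.38
eef_pos: [526.6, -28.0, 279.7]
tool_rot: [2.224, 1.569, 1.759]
force: [-1.2, 2.7, 5.5]
width: 24.1
```

{"fn": "jog_arm", "kwargs": {
  "series": [
    [[0, 0, 0], [0, -5.9, -9.2], 1],
    [[0, 0, 0], [0, -3.8, -10.2], 1],
    [[0, 0, 0], [0, -1.6, -10.7], 1],
    [[0, 0, 0], [0, 0.6, -10.9], 1],
    [[0, 0, 0], [0, 0, 0], 1]
  ]
}}

```text
clock: 5.0
eef_pos: [486.6, -18.1, 279.8]
tool_rot: [1.113, 1.567, 0.65]
force: [3.1, 4.7, 1.8]
width: 23.8
```

```bash
python3 - <<'E'
from h import *
arc((555.6,-12.7),np.array([517,22.]),[84,96,108,120])
d=snap('top','t4');c=d['img'][110:270,240:470][:,:,::-1]
cv2.imwrite('pics/c4.png',cv2.resize(c,None,fx=3,fy=3,interpolation=2))
E
```

```text
t 5.0 [486.6 -18.1 279.8] F [3.1 4.7 1.8] w 23.8
84 [486.5 -20.  279.8] [-0.  -1.8  0.8]
96 [478.5 -12.8 279.8] [ -0.    2.9 -10.5]
108 [472.1  -4.  279.8] [ 0.   5.  -9.6]
120 [467.6   5.9 279.8] [ 0.   6.9 -8.4]
```

View pics/c4.png

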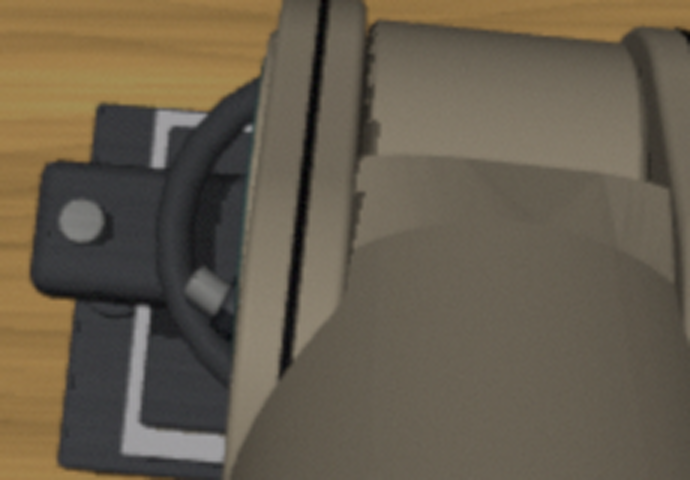

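The top view is mostly hidden by the arm, but the catch block at crop (208,290) has barely moved, so the wheel is still. Next I'll refine the pivot from the measured points on the circle.

```bash
python3 - <<'E'
from h import *
from scipy.optimize import least_squares
Q=np.array([[555.6,-12.7],[526.6,-28],[486.6,-18.1]])
P=least_squares(lambda c:np.hypot(*(Q-c).T)-52,[517,22]).x;print(P,np.hypot(*(Q-P).T))
K=Q[0];r=K-P;a0=np.degrees(np.arctan2(r[1],r[0]));r=Q[2]-P;print(a0,np.degrees(np.arctan2(r[1],r[0])))
arc(K,P,range(84,193,12))
E
```

```text
[518.07161693  23.29531336] [52.00040499 51.99944702 52.00033308]
-43.80547767033967 -127.24464044689964
t 5.05 [486.9 -18.3 279.8] F [3.1 3.7 2.3] w 23.8
84 [486.2 -17.8 279.8] [-0.   0.1 -0.8]
96 [478.4 -10.3 279.8] [ -0.    3.2 -10.4]
108 [472.2  -1.3 279.8] [-0.   5.3 -9.5]
120 [468.1   8.8 279.8] [ 0.   7.2 -8.2]
132 [466.2  19.5 279.8] [ 0.   8.7 -6.5]
144 [466.6  30.4 279.8] [ 0.   9.9 -4.6]
156 [469.1  40.9 279.8] [ 0.  10.6 -2.4]
168 [473.9  50.7 279.8] [ 0.  10.9 -0.1]
180 [480.5  59.3 279.8] [ 0.  10.7  2.1]
192 [488.8  66.3 279.8] [ 0.  10.   4.3]
```

{"fn": "jog_arm", "kwargs": {
  "series": [
    [[0, 0, 0], [0, 5.2, -11.2], 1],
    [[0, 0, 0], [0, 5.3, -9.5], 1],
    [[0, 0, 0], [0, 7.2, -8.2], 1],
    [[0, 0, 0], [0, 8.7, -6.5], 1],
    [[0, 0, 0], [0, 0, 0], 1]
  ]
}}

```text
clock: 5.68
eef_pos: [466.8, 20.7, 279.7]
tool_rot: [0.918, 1.569, 0.455]
force: [3.4, 0.5, 6.1]
width: 23.7
```

{"fn": "jog_arm", "kwargs": {
  "series": [
    [[0, 0, 0], [0, 9.9, -4.6], 1],
    [[0, 0, 0], [0, 10.6, -2.4], 1],
    [[0, 0, 0], [0, 9.0, -0.1], 1],
    [[0, 0, 0], [0, 0, 0], 1],
    [[0, 0, 0], [0, 0, 0], 1]
  ]
}}

```text
clock: 6.3
eef_pos: [473.6, 50.2, 279.7]
tool_rot: [1.363, 1.569, 0.899]
force: [2.3, -0.1, 7.8]
width: 23.5
```

```bash
python3 - <<'E'
from h import *
s,R=tool();P=np.array([518.07,23.3]);r=s['eef_pos'][:2]-P;print(np.hypot(*r),np.degrees(np.arctan2(r[1],r[0])))
arc((555.6,-12.7),P,[168,180])
d=snap('scene','s5');c=d['img'][120:320,180:440][:,:,::-1];cv2.imwrite('pics/c5.png',cv2.resize(c,None,fx=3,fy=3,interpolation=2))
E
```

```text
52.029546609220574 148.81735773750208
t 6.3 [473.6  50.2 279.7] F [ 2.3 -0.1  7.8] w 23.5
168 [473.9  50.7 279.7] [0.  0.6 0.1]
180 [480.5  59.3 279.7] [ 0.  10.7  2.1]
```

View pics/c5.png

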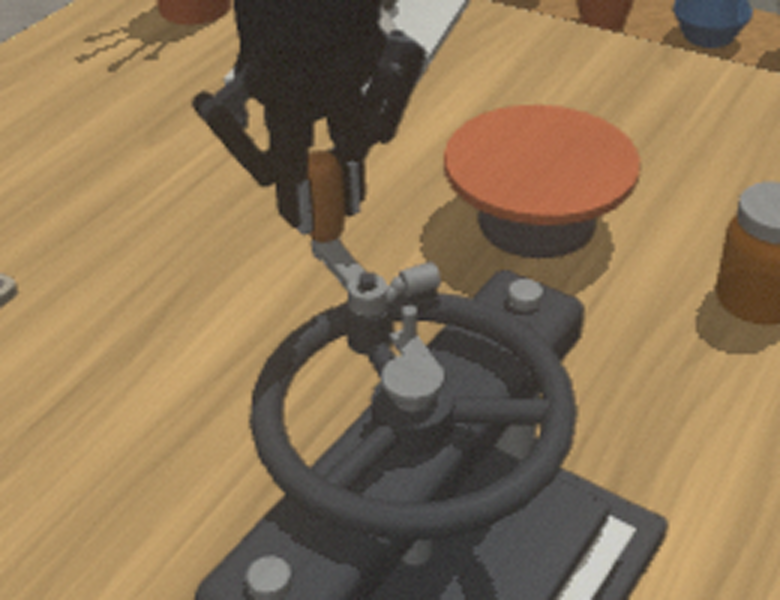

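The crank is nearly straight out: knob at crop (327,195), pivot (368,290), hub (413,375). I'll finish the swing to the stop.

{"fn": "jog_arm", "kwargs": {
  "series": [
    [[0, 0, 0], [0, 5.5, 0.8], 1],
    [[0, 0, 0], [0, 5.5, 1.2], 1],
    [[0, 0, 0], [0, 0, 0], 1],
    [[0, 0, 0], [0, 0, 0], 1]
  ]
}}

```text
clock: 6.85
eef_pos: [479.3, 58.7, 279.6]
tool_rot: [3.079, 1.57, 2.615]
force: [0.4, 0.4, 9.1]
width: 23.5
```

```bash
python3 - <<'E'
from h import *
s,R=tool();P=np.array([518.07,23.3]);r=s['eef_pos'][:2]-P;a=np.arctan2(r[1],r[0]);print(np.hypot(*r),np.degrees(a),s['force'])
d=snap('scene','s6');c=d['img'][120:320,180:440][:,:,::-1];cv2.imwrite('pics/c6.png',cv2.resize(c,None,fx=3,fy=3,interpolation=2))
E
```

```text
52.45620669347005 137.6258635761475 [0.35922294 0.44250746 9.06532258]
```

View pics/c6.png

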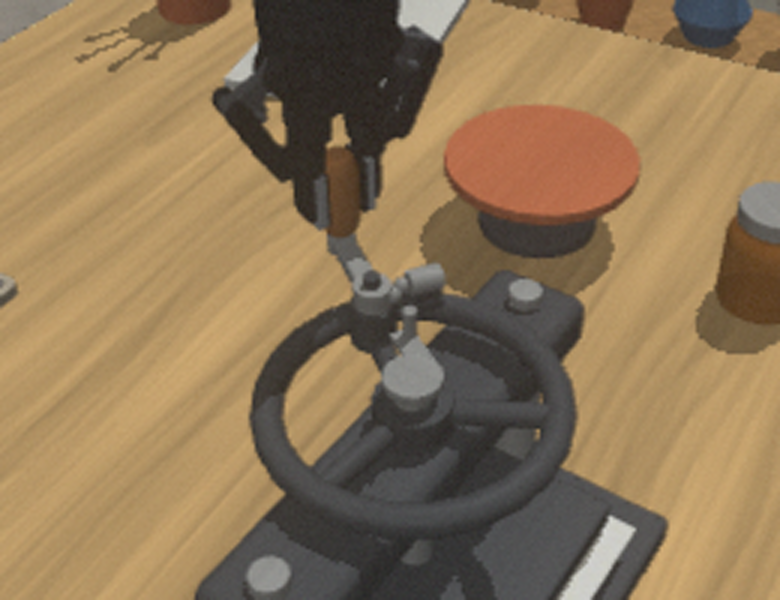

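The wheel has just begun to follow: the pivot went from crop (368,290) to (372,290). So the crank is on its stop, latched. Now the wheel arc.

```bash
python3 - <<'E'
from h import *
K=np.array([479.3,58.7]);C=np.array([565,-13.]);r=K-C;C=K-112*r/np.hypot(*r);print(C)
arc(K,C,range(6,127,6))
E
```

```text
[565.20094907 -13.16812192]
t 6.9 [479.3  58.7 279.6] F [-1.   0.5  9.7] w 24.0
6 [487.3  67.3 279.6] [-0.  11.3  3.3]
12 [496.1  75.  279.6] [-0.  10.8  4.5]
18 [505.7  81.7 279.6] [-0.  10.3  5.6]
24 [516.   87.4 279.6] [-0.   9.7  6.6]
30 [526.7  92.  279.6] [-0.   8.9  7.6]
36 [537.9  95.5 279.6] [-0.   8.1  8.5]
42 [549.5  97.7 279.6] [-0.   7.2  9.3]
48 [561.1  98.8 279.6] [-0.   6.2 10. ]
54 [572.9  98.6 279.6] [-0.   5.1 10.6]
60 [584.5  97.2 279.6] [-0.   3.9 11. ]
66 [595.9  94.5 279.6] [-0.   2.8 11.4]
72 [607.   90.7 279.6] [-0.   1.6 11.6]
78 [617.6  85.8 279.6] [-0.   0.3 11.7]
84 [627.7  79.8 279.6] [-0.  -0.9 11.7]
90 [637.1  72.7 279.6] [-0.  -2.1 11.5]
96 [645.7  64.7 279.6] [-0.  -3.3 11.3]
102 [653.4  55.9 279.6] [-0.  -4.5 10.8]
108 [660.1  46.3 279.6] [-0.  -5.6 10.3]
114 [665.8  36.1 279.6] [-0.  -6.6  9.7]
120 [670.4  25.3 279.6] [-0.  -7.6  8.9]
126 [673.8  14.1 279.6] [-0.  -8.5  8.1]
```

{"fn": "jog_arm", "kwargs": {
  "series": [
    [[0, 0, 0], [0, 11.3, 3.3], 1],
    [[0, 0, 0], [0, 10.8, 4.5], 1],
    [[0, 0, 0], [0, 10.3, 5.6], 1],
    [[0, 0, 0], [0, 9.7, 6.6], 1],
    [[0, 0, 0], [0, 0, 0], 1]
  ]
}}

```text
clock: 7.52
eef_pos: [516.1, 89.4, 279.7]
tool_rot: [2.487, 1.568, 2.024]
force: [0.0, 4.0, 10.3]
width: 23.6
```

{"fn": "jog_arm", "kwargs": {
  "series": [
    [[0, 0, 0], [0, 9.5, 7.5], 1],
    [[0, 0, 0], [0, 8.1, 8.5], 1],
    [[0, 0, 0], [0, 7.2, 9.3], 1],
    [[0, 0, 0], [0, 6.2, 10], 1],
    [[0, 0, 0], [0, 5.1, 10.6], 1],
    [[0, 0, 0], [0, 0, 0], 1]
  ]
}}

```text
clock: 8.28
eef_pos: [574.1, 101.9, 279.8]
tool_rot: [1.952, 1.566, 1.49]
force: [1.2, 5.4, 8.2]
width: 23.8
```

```bash
python3 - <<'E'
from h import *
from scipy.optimize import least_squares
s,R=tool();q=s['eef_pos'][:2]
Q=np.array([[479.3,58.7],[516.1,89.4],q])
C=least_squares(lambda c:np.hypot(*(Q-c).T)-112,[565,-13]).x;print(C,np.hypot(*(Q-C).T),s['qpos'].round(2))
arc(q,C,range(6,75,6))
E
```

```text
[567.84343021  -9.90730713] [112.01295293 111.97912225 112.01059812] [-0.33  0.51  0.17  1.69 -0.1   0.95  0.99]
t 8.275 [574.1 101.9 279.8] F [1.2 5.4 8.2] w 23.8
6 [585.8 100.7 279.8] [-0.   4.1 11. ]
12 [597.2  98.2 279.8] [-0.   2.9 11.4]
18 [608.4  94.5 279.8] [-0.   1.7 11.6]
24 [619.   89.7 279.8] [-0.   0.5 11.7]
30 [629.2  83.8 279.8] [-0.  -0.8 11.7]
36 [638.6  76.9 279.8] [-0.  -2.  11.6]
42 [647.3  69.  279.8] [-0.  -3.2 11.3]
48 [655.1  60.3 279.8] [-0.  -4.3 10.9]
54 [662.   50.8 279.8] [-0.  -5.5 10.4]
60 [667.8  40.6 279.8] [-0.  -6.5  9.8]
66 [672.6  29.9 279.8] [-0.  -7.5  9. ]
72 [676.1  18.7 279.8] [-0.  -8.4  8.2]
```

{"fn": "jog_arm", "kwargs": {
  "series": [
    [[0, 0, 0], [0, 5.1, 11], 1],
    [[0, 0, 0], [0, 3.9, 11.4], 1],
    [[0, 0, 0], [0, 2, 11.6], 1],
    [[0, 0, 0], [0, 0.5, 11.7], 1],
    [[0, 0, 0], [0, -0.8, 11.7], 1],
    [[0, 0, 0], [0, -2, 11.6], 1],
    [[0, 0, 0], [0, 0, 0], 1]
  ]
}}

```text
clock: 9.15
eef_pos: [639.9, 76.2, 279.8]
tool_rot: [1.555, 1.569, 1.091]
force: [2.3, 0.9, 6.4]
width: 23.8
```

{"fn": "jog_arm", "kwargs": {
  "series": [
    [[0, 0, 0], [0, -3.2, 11.3], 1],
    [[0, 0, 0], [0, -4.3, 10.9], 1],
    [[0, 0, 0], [0, -5.5, 10.4], 1],
    [[0, 0, 0], [0, -5.6, 8.2], 1],
    [[0, 0, 0], [0, 0, 0], 1]
  ]
}}

```text
clock: 9.78
eef_pos: [668.0, 41.0, 279.9]
tool_rot: [1.374, 1.569, 0.909]
force: [3.2, 0.2, 7.1]
width: 23.7
```

```bash
python3 - <<'E'
from h import *
s,R=tool();C=np.array([567.84,-9.9]);r=s['eef_pos'][:2]-C;print(np.hypot(*r),146.3-np.degrees(np.arctan2(r[1],r[0])),s['force'])
arc(s['eef_pos'],C,[2,4,6])
E
```

```text
112.33901077108028 119.38124848134575 [3.15525155 0.15492756 7.0973378 ]
t 9.775 [668.   41.  279.9] F [3.2 0.2 7.1] w 23.7
2 [669.7  37.4 279.9] [-0.  -2.4  3.1]
4 [671.3  33.8 279.9] [-0.  -2.5  3. ]
6 [672.8  30.2 279.9] [-0.  -2.6  2.9]
```

{"fn": "jog_arm", "kwargs": {
  "series": [
    [[0, 0, 0], [0, -2.4, 3.1], 1],
    [[0, 0, 0], [0, -2.5, 3.0], 1],
    [[0, 0, 0], [0, 0, 0], 1]
  ]
}}

```text
clock: 10.15
eef_pos: [669.2, 38.7, 279.7]
tool_rot: [2.494, 1.563, 2.033]
force: [-2.1, 7.7, 9.0]
width: 23.7
```

Resistance rose at about 120°, so the wheel is on its stop. I'll relieve the preload, open and lift away.

{"fn": "jog_arm", "kwargs": {
  "series": [
    [[0, 0, 0], [0, 2, -2.4], 1],
    [[0, 0, 0], [0, 0, 0], 0.2],
    [[0, 0, 0], [0, 0, 0], -0.4],
    [[0, 0, 0], [0, 0, 0], -0.4],
    [[0, 0, 0], [0, 0, 0], -0.4]
  ]
}}

```text
clock: 10.78
eef_pos: [669.2, 35.8, 278.8]
tool_rot: [-2.542, 1.57, -3.007]
force: [0.3, -0.3, 0.7]
width: 59.9
```

{"fn": "jog_arm", "kwargs": {
  "series": [
    [[0, 0, 0], [-15, 0, 0], -0.4],
    [[0, 0, 0], [-30, 0, 0], -0.4],
    [[0, 0, 0], [-40, 0, 0], -0.4],
    [[0, 0, 0], [-40, 0, 0], -0.4],
    [[0, 0, 0], [0, 45, -20], -0.4],
    [[0, 0, 0], [0, 45, -20], -0.4],
    [[0, 0, 0], [0, 45, -20], -0.4],
    [[0, 0, 0], [0, 0, 0], -0.4]
  ]
}}

```text
clock: 11.78
eef_pos: [675.4, 190.2, 404.7]
tool_rot: [2.11, 1.567, 1.654]
force: [-0.2, -1.5, 0.5]
width: 59.7
```

```bash
python3 - <<'E'
from h import *
to()
for n in('scene','top'):
  d=snap(n,n+'9')
d=dict(np.load('top9.npz'));Z=d['range_z'];hh,ww=np.mgrid[0:400,0:640]
f=200/np.tan(np.radians(float(d['fovy']))/2);T=d['cam_to_world']
P=np.stack([(ww-d['cx'])/f*Z,-(hh-d['cy'])/f*Z,-Z],-1)@T[:3,:3].T+T[:3,3]
m=(abs(P[...,0]-668)<25)&(abs(P[...,1]-39)<25)&(P[...,2]>270)&(P[...,2]<310);print(m.sum(),P[m].mean(0) if m.any() else 0)
a=d['img'][80:280,220:480];b=np.load('scene9.npz')['img'][100:300,180:440]
cv2.imwrite('pics/c9.png',cv2.resize(np.hstack([a,b])[:,:,::-1],None,fx=1.5,fy=1.5,interpolation=2))
E
```

```text
t 11.775 [675.4 190.2 404.7] F [-0.2 -1.5  0.5] w 59.7
365 [663.82974406  37.42781764 291.02128427]
```

View pics/c9.png

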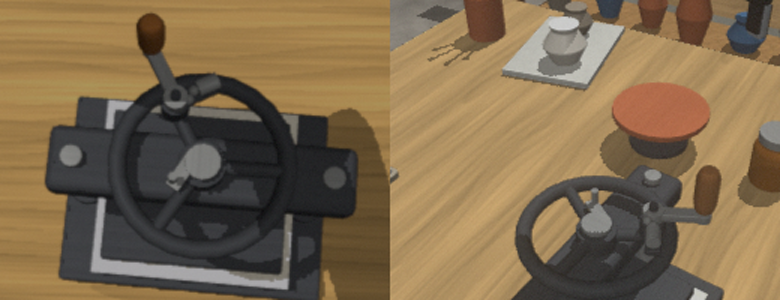

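The crank is straight out: hub (204,163), pivot (176,98) and crank foot about (155,50) lie on one line. The knob is at the expected stop and the gripper is clear.

```bash
python3 -c "
from cell import *
print(finish_job())"
```

```text
the job is handed in; nothing more can be done
None
```

The press is closed, and I handed the job in at about 12 s on the clock. No verdict was reported.

**What I did:** I gripped the knob and swung the crank clockwise about its pivot until it sat on its outer stop. Only then did I turn the wheel clockwise. It stopped at about 120° (2.1 rad), where the opposing force rose to about 8 N. I eased off the push, opened the gripper and lifted clear.

**Last checks:**
- **Crank:** the final top view shows hub, pivot and crank arm in one line, to within about a degree.
- **Wheel:** the knob was measured at about (664, 37) mm, within 5 mm of where the turn ended. That puts the wheel at about 2.1 rad.
- **Gripper:** it is clear of the press, with contact force near zero. The highest force in any move's end reading was about 12 N.

**Disagreements:**
- My first camera fit of the pivot and wheel axis was 1–3 mm off. I corrected both from the measured path during the moves.
- The crank's starting direction looked about 10° past fully folded; I did not find out why.
- I did not measure the platen height directly.

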